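Find the hidden catch of the organiser box

TASK

The orange lid of the blue organiser box is held by a concealed catch: a flush push plate somewhere along the white inset strip on top of the box. Feel along the strip gently with the fingertips until you find the place that gives, press the plate fully in so that the lid springs up by itself, then let the plate come back and take the hand clear. Do not touch the lid, and do not shift, lift or grasp anything else on the shelf.

Things in the scene. Friction and masses are not known exactly. Their poses are not given: they have to be found in the camera images.
- case: blue organiser box, fixed, 230 mm (its x) by 352 mm (its y) by 85 mm high; origin at the centre of its underside, z up. Blue rim on top at height 85 mm. A white strip is let into the top, open from x = -90 to -20 and y = -88 to +88 mm, its flat face at height 83 mm. The orange lid covers x = 0 to 100, y = -150 to +150 mm, top at height 85 mm
- strip (a point): middle of the white strip, on its face (x = -55, y = 0, z = 83 mm of the box); axes as the box. The push plate, slightly greyer with a thin seam, is 46 mm along x by 56 mm along y; its centre lies on the strip's centre line (x = 0) anywhere from y = -42 to +42 mm: find it by touch or eye. Its face is 1.5 mm below the strip's; the rest of the strip is rigid
- catch (a joint): travel of the push plate in m: 0 at rest, 0.006 fully in (straight down). Sprung: gives from 1.5 N, fully in at 4.5 N; the lid is released at about 0.0045; returns to 0 when let go. Fingertips go in only when wholly inside the plate's outline, otherwise the strip stops them
- lid: the orange lid, 100 x 298 mm, 4 mm thick, hinged on its far edge (x = +100 mm of the box); origin on the hinge line, top face; its z is upright when shut and leans 0.5 rad when the lid is sprung fully up. Its edge nearest the strip then stands about 48 mm higher; it stays up once released
- tin: small green round polish tin, 56 mm across, 24 mm high, loose, standing on the +y end of the box's top (centre about x = -55, y = +135 mm in the box frame); origin at the centre of its underside
- tub: open red plastic tub of hangers, 200 x 160 mm, about 190 mm high with the hangers, loose; origin at the centre of its underside
- dish: glass dish of brass snap fasteners, 100 mm across, 32 mm high, loose; origin at the centre of its underside
- shoehorn: flat chrome shoe horn, 195 mm long along its x, up to 50 mm wide, 10 mm high, loose; origin near its middle on the underside
- spray: amber bottle, 52 mm across, 130 mm high, loose; origin at the centre of its underside
- brush: wooden clothes brush lying bristles down, 130 mm along its x, 45 mm wide, 33 mm high, loose; origin at the centre of its underside

How it is judged:
By the outcome, as a careful person would: the job done as asked, in the order asked, and still so for the second after the job is handed in, with the robot touching nothing.
It also fails if it takes over 45 s, if anything falls off the work surface, if the arm or the gripper's body presses on something with over 40 N, if the wrist force passes 120 N, or if a joint passes its speed limit or range.

ROBOT

A 7-joint arm with a two-finger parallel gripper is mounted at the origin on the work surface. World frame = base frame: x ahead of the robot, y to its left, z up, the work surface at z = 0. Lengths are in m, angles in rad, forces in N, time in s.
With the tool pointing down it reaches from about 0.4 to 0.85 m from the base axis. Payload 10.4 kg.
Tool frame: the origin (TCP) lies at the very end of the fingers, on their centre line; the grasp point (between the pads) lies 19 mm behind it; z points along the fingers, x is the direction in which the jaws open and shut, and the axes are right-handed (so a half turn about z gives the same grasp; the last joint's range is limited). The gripper opens to 87 mm and grips with 3 to 60 N. Pads are 19 mm wide; open, the fingers measure 117 mm over their backs; the gripper's body (75 mm by 190 mm) begins 51 mm behind the grasp point.
Start: joints at [1.12, 0.332, -0.065, 1.46, 0.022, 1.35, -0.088], TCP at [0.259, -0.569, 0.223] pointing down, gripper open.
Joint ranges: [-2.6, 2.6], [-0.5, 2.12], [-1.47, 1.34], [0.16, 2.42], [-1.27, 4.41], [0.06, 2.06], [-2.6, 2.6]. Speed limits (rad/s): [2.22, 2.22, 2.79, 2.79, 3.14, 3.14, 3.14].

INTERFACE

Orientations are given as a rotation vector (axis times angle).
In Python, from rig import env, imaging, ticket gives the robot as it stands.
- The arm moves only by the shell command python3 -m handwheel 'ROWS' [FORCE]. ROWS is JSON, a list of rows, each an object of numbers: "wx", "wy", "wz": the turn, a rotation vector about the tool's x, y, z in degrees; "tx", "ty", "tz": the shift along the tool's x, y, z in m; "claw": the finger opening in m, from 0 to 0.087. In form: [{"wx": .., "wy": .., "wz": .., "tx": .., "ty": .., "tz": .., "claw": ..}, ...]. A call has 1 to 8 rows; each row is the pose to reach, as a shift and turn from the pose measured when the call began, along the tool's axes at that moment; what a row does not reach only later rows make up. A row lasts 1/10 s, in which the tool goes at most 50 mm and 8.59 degrees, less where a joint would pass 70% of its speed; a pose out of reach is approached as far as the arm can. A call with a gripper value outside its range is refused whole. The fingers move at their own pace and stop on an object; FORCE is the grip in N (left out, the last holds). Time passes only in rows, so rows that repeat a pose let the fingers close. It gives the time, the measured TCP pose, the force and the opening at its end, in the units of the state.
- env.read_state(): the state, without advancing time (a new reading comes with each control period).
- imaging.read_camera(name): name is "scene" or "top"; returns a dict with "pixels" (400x640x3 uint8, red, green, blue), "mtx" (3x3 intrinsics, pixels), "D" ([k1, k2, p1, p2, k3] as OpenCV has them; the pictures are not rectified), "world_from_camera" (4x4, takes a point from camera to world coordinates). Camera axes: x right, y down, z forward; pixel columns grow to the right and rows downward; lengths in m; the calibration is good to about 2 mm. A picture is of the moment at which its call begins. There is no depth.
- ticket.job_done(): hands the job in, once; it reports no verdict.
The state is a dict: "t": time; "joint_positions": joint angles; "qd": joint speeds; "effort": joint torques, N m; "ee_pos": TCP position; "orientation": TCP orientation; "force": force on the tool from outside, world axes, zero at the start; "moment": the same for the moment, N m; "finger_gap": finger opening in m.
Only numpy, scipy, OpenCV 4.12 (cv2) and the standard library are available. Lean on these libraries where they do the work, as an engineer would, in place of code of your own. Each camera call takes 0.05 s, during which the arm holds its last target.

## Working session

There is one attempt and no reset: what is moved stays moved. The work goes in short steps, Python scripts to look and compute and a shell command to move; the robot and the scene stay as the last step left them, time stands still between calls to the robot, and variables do not carry over. Pictures are saved under pics/ and viewed, and the job is handed in when it is done.

```bash
ls; mkdir -p pics; python3 - <<'E'
from rig import env, imaging
import cv2,numpy as np
print(env.read_state())
for n in("scene","top"):
    c=imaging.read_camera(n); cv2.imwrite(f"pics/{n}0.png",c["pixels"][:,:,::-1]); np.savez(f"{n}0.npz",**c)
    print(c["mtx"],c["D"],c["world_from_camera"])
E
```

```text
pics
{'t': 0.0, 'joint_positions': array([ 1.12042368,  0.33287516, -0.06471426,  1.46094276,  0.02159537,
        1.34991128, -0.08852202]), 'qd': array([-3.28903951e-04,  6.18795158e-05,  2.45693237e-04,  2.74803814e-05,
        1.45946165e-03,  9.86890332e-04,  4.62218975e-04]), 'effort': array([-9.06305081e-05, -6.23254037e+01,  2.46494956e-02, -3.89892089e+01,
       -6.12396165e-02,  3.97563726e-02,  1.88801864e-04]), 'ee_pos': array([ 0.25911831, -0.56832281,  0.22175124]), 'orientation': array([-2.64173928e+00,  1.69889061e+00,  1.95154232e-03]), 'force': array([ 1.03371232, -0.0450645 , -0.26726324]), 'moment': array([-0.01175194, -0.02681283,  0.00585078]), 'finger_gap': 0.08724314319932806}
[[445.37654875   0.         315.55217629]
 [  0.         445.37654875 203.27983664]
 [  0.           0.           1.        ]] [0.00587833 0.         0.         0.         0.        ] [[-0.47261728  0.4714345  -0.74456861  1.55510108]
 [ 0.88125999  0.24927029 -0.40155343  0.52623168]
 [-0.0037073  -0.84593961 -0.53326581  0.82687481]
 [ 0.          0.          0.          1.        ]]
[[449.1595812    0.         327.70095676]
 [  0.         449.1595812  197.70845475]
 [  0.           0.           1.        ]] [-0.08959379  0.          0.          0.          0.        ] [[-0.0124901  -0.99433231  0.10558057  0.36839104]
 [-0.99987609  0.011408   -0.01084679 -0.01786526]
 [ 0.00958085 -0.10570297 -0.99435159  1.40756397]
 [ 0.          0.          0.          1.        ]]
```

View pics/scene0.png

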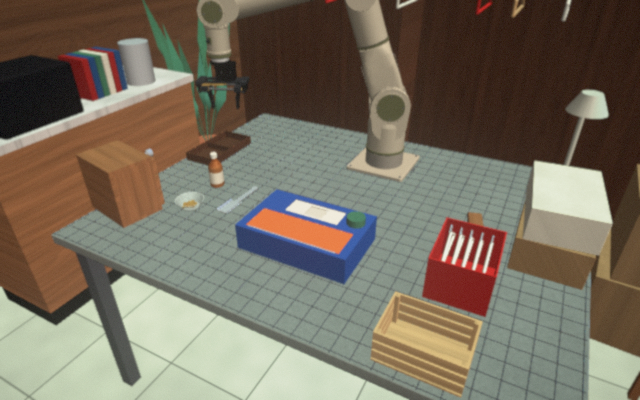

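View pics/top0.png

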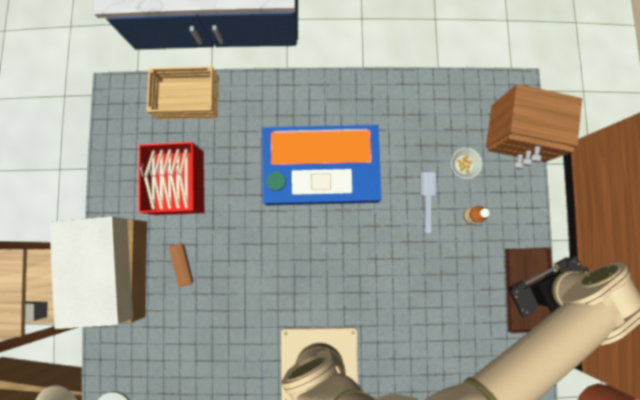

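The scene view shows the box near (305,235). The top view shows it at about cols 263-380, rows 125-203, with the strip at cols 292-352 and a seamed patch at about (320,181). Next I'll measure it.

```bash
cat > h.py <<'E'
import cv2,numpy as np
def ray(c,uv,z):
    uv=np.float64(uv).reshape(-1,1,2); p=cv2.undistortPoints(uv,c["mtx"],c["D"])[:,0]
    T=c["world_from_camera"]; d=np.c_[p,np.ones(len(p))]@T[:3,:3].T; o=T[:3,3]
    return o+d*((z-o[2])/d[:,2])[:,None]
E
python3 - <<'E'
from h import *
for n,box in(("top",(255,115,390,215)),("scene",(225,180,390,285))):
    c=dict(np.load(n+"0.npz")); im=c["pixels"]; hsv=cv2.cvtColor(im,cv2.COLOR_RGB2HSV)
    x0,y0,x1,y1=box
    roi=np.zeros(im.shape[:2],np.uint8); roi[y0:y1,x0:x1]=255
    M={"white":((0,0,150),(180,70,255),.083),"orange":((3,140,120),(22,255,255),.085),"green":((60,80,20),(88,255,140),.109),"blue":((105,120,60),(125,255,255),.085)}
    for k,(a,b,z) in M.items():
        m=cv2.inRange(hsv,a,b)&roi
        cs=cv2.findContours(m,0,2)[0]; q=max(cs,key=cv2.contourArea)
        r=cv2.minAreaRect(q); w=ray(c,cv2.boxPoints(r) if k!="green" else [r[0]],z)
        print(n,k,np.round(r[0],1),cv2.contourArea(q)); print(np.round(w[:,:2],4).tolist())
        W=ray(c,q[:,0].astype(float),z)[:,:2].astype(np.float32); R=cv2.minAreaRect(W); print('  world rect',R)
    cr=im[y0:y1,x0:x1]; cv2.imwrite(f"pics/{n}z.png",cv2.resize(cr,None,fx=4.8,fy=4.8,interpolation=cv2.INTER_CUBIC)[:,:,::-1])
c=dict(np.load("top0.npz")); print(c["pixels"][181,286:358].sum(1)//3); print(c["pixels"][165:200,321].sum(1)//3)
E
```

```text
top white [321.5 181.2] 1384.5
[[0.5946, 0.0749], [0.5969, -0.103], [0.523, -0.1033], [0.5208, 0.0734]]
  world rect ((0.5588187575340271, -0.014737464487552643), (0.07378332316875458, 0.17729930579662323), 0.7193276882171631)
top orange [320.7 146.8] 2886.0
[[0.708, 0.1353], [0.7123, -0.1605], [0.618, -0.1605], [0.6139, 0.1327]]
  world rect ((0.662877082824707, -0.013364240527153015), (0.09409559518098831, 0.2935877740383148), 0.7683473229408264)
top green [276.  180.5] 212.0
[[0.5585, 0.1183]]
  world rect ((0.5585947632789612, 0.1183168888092041), (0.048160672187805176, 0.04747575521469116), 44.515869140625)
top blue [320.9 164.2] 8850.5
[[0.7257, 0.166], [0.7309, -0.1897], [0.4962, -0.1892], [0.4917, 0.1592]]
  world rect ((0.6108859777450562, -0.01316918432712555), (0.23396442830562592, 0.35141775012016296), 0.7436451315879822)
scene white [315.4 211.3] 716.5
[[0.5955, -0.0964], [0.5185, -0.1284], [0.5192, 0.0706], [0.592, 0.0916]]
  world rect ((0.5565916299819946, -0.014121592044830322), (0.07394398748874664, 0.17813341319561005), 0.7494025826454163)
scene orange [299.3 229.7
[... 339 characters left out ...]
07671734690666), 22.947040557861328)
scene blue [304.7 231.1] 6776.5
[[0.8135, -0.1418], [0.4621, -0.3126], [0.5021, 0.1752], [0.8043, 0.2339]]
  world rect ((0.6548594236373901, 0.0061125606298446655), (0.30770036578178406, 0.3834594190120697), 0.680070161819458)
[105 115 118 121 130 176 226 241 244 245 244 244 244 244 244 244 244 244
 244 244 244 244 244 241 233 224 231 236 238 238 238 238 237 237 238 238
 237 237 238 237 237 238 237 230 221 233 242 244 244 244 244 244 244 244
 245 244 244 244 244 244 244 245 244 243 236 205 153 124 118 117 117 117]
[119 117 118 127 171 225 240 238 230 232 237 238 238 238 238 237 238 238
 238 238 238 238 237 230 221 233 241 236 205 154 126 119 119 118 118]
```

View pics/topz.png

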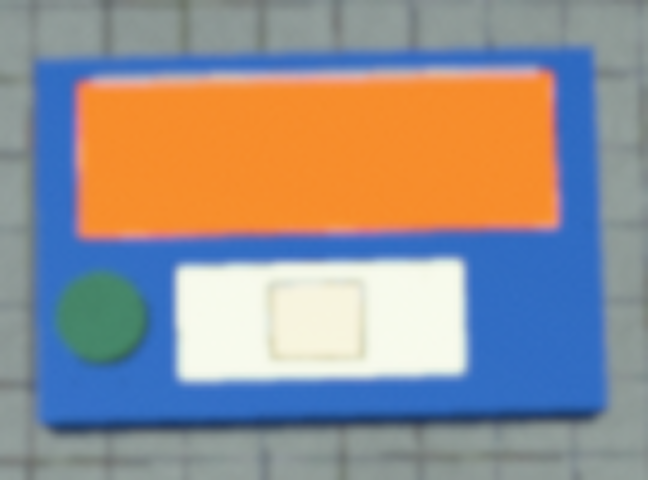

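```bash
python3 - <<'E'
from h import *
from rig import env
from scipy.spatial.transform import Rotation as R
c=dict(np.load("top0.npz"))
# seams: cols 311.0, 330.0 at row181 ; rows 173.4,189.0 at col 321
w=ray(c,[[311,181],[330,181],[321,173.3],[321,189]],.082);print(w)
s=env.read_state();print(R.from_rotvec(s["orientation"]).as_matrix().round(3))
E
```

```text
[[ 0.55976893  0.01680796  0.082     ]
 [ 0.55913382 -0.0398022   0.082     ]
 [ 0.58264917 -0.01323416  0.082     ]
 [ 0.53540987 -0.0127232   0.082     ]]
[[ 0.415 -0.91  -0.001]
 [-0.91  -0.415  0.001]
 [-0.001  0.    -1.   ]]
```

The plate shows clearly. Its centre is about (0.559, -0.012), and its measured size of 57 x 47 mm matches the description. I'll close the fingers and travel over at safe height, turning the jaw axis along box y.

```bash
python3 -m handwheel '[{"tx":-0.02,"ty":-0.027,"wz":1,"claw":0},{"tx":-0.04,"ty":-0.053,"wz":4,"claw":0},{"tx":-0.065,"ty":-0.086,"wz":7,"claw":0},{"tx":-0.09,"ty":-0.119,"wz":10,"claw":0},{"tx":-0.115,"ty":-0.152,"wz":13,"claw":0},{"tx":-0.14,"ty":-0.185,"wz":16,"claw":0},{"tx":-0.165,"ty":-0.218,"wz":19,"claw":0},{"tx":-0.185,"ty":-0.245,"wz":22,"claw":0}]'
cat > g.py <<'E'
from h import *; import sys
from rig import env
from scipy.spatial.transform import Rotation as R
s=env.read_state(); M=R.from_rotvec(s["orientation"]).as_matrix()
t=np.array([float(a) for a in sys.argv[1:4]])
print("t",s["t"],"pos",s["ee_pos"].round(4),"gap",s["finger_gap"],"F",s["force"].round(2))
print("shift tool",(M.T@(t-s["ee_pos"])).round(4))
X=np.array([.0129,-.9999,0]);Z=np.array([0,0,-1.]);T=np.c_[X,np.cross(Z,X),Z]
print("turn deg",np.degrees(R.from_matrix(M.T@T).as_rotvec()).round(2),np.round(M,3).tolist())
E
python3 g.py 0.559 -0.012 0.2
```

```text
t 0.1 pos [ 0.2591 -0.5684  0.2218] gap 0.08695191091040347 F [-0.19 -0.1   0.36]
shift tool [-0.3818 -0.5037  0.0223]
turn deg [2.000e-02 7.000e-02 2.377e+01] [[0.415, -0.91, -0.001], [-0.91, -0.415, 0.001], [-0.001, 0.0, -1.0]]$[0]: bad value
```

The call was refused, so I'll give every key.

```bash
python3 -m handwheel '[{"wx":0,"wy":0,"wz":1,"tx":-0.02,"ty":-0.027,"tz":0,"claw":0.0},{"wx":0,"wy":0,"wz":4,"tx":-0.04,"ty":-0.053,"tz":0,"claw":0.0},{"wx":0,"wy":0,"wz":7,"tx":-0.065,"ty":-0.086,"tz":0,"claw":0.0},{"wx":0,"wy":0,"wz":10,"tx":-0.09,"ty":-0.119,"tz":0,"claw":0.0},{"wx":0,"wy":0,"wz":13,"tx":-0.115,"ty":-0.152,"tz":0,"claw":0.0},{"wx":0,"wy":0,"wz":16,"tx":-0.14,"ty":-0.185,"tz":0,"claw":0.0},{"wx":0,"wy":0,"wz":19,"tx":-0.165,"ty":-0.218,"tz":0,"claw":0.0},{"wx":0,"wy":0,"wz":22,"tx":-0.185,"ty":-0.245,"tz":0,"claw":0.0}]'
python3 g.py 0.559 -0.012 0.2
```

```text
t: 0.9
ee_pos: [0.4061, -0.296, 0.2219]
orientation: [-2.269, 2.173, 0.002]
force: [0.7, -1.0, -0.3]
finger_gap: 0.0308
t 0.9 pos [ 0.4061 -0.296   0.2219] gap 0.030849542523104 F [ 0.67 -1.03 -0.26]
shift tool [-0.2771 -0.165   0.0222]
turn deg [0.04 0.08 1.73] [[0.043, -0.999, -0.001], [-0.999, -0.043, 0.001], [-0.001, 0.001, -1.0]]
```

```bash
python3 -m handwheel '[{"wx":0,"wy":0,"wz":0.5,"tx":-0.034,"ty":-0.02,"tz":0,"claw":0.0},{"wx":0,"wy":0,"wz":1,"tx":-0.07,"ty":-0.042,"tz":0,"claw":0.0},{"wx":0,"wy":0,"wz":1.7,"tx":-0.11,"ty":-0.066,"tz":0,"claw":0.0},{"wx":0,"wy":0,"wz":1.7,"tx":-0.15,"ty":-0.09,"tz":0,"claw":0.0},{"wx":0,"wy":0,"wz":1.7,"tx":-0.19,"ty":-0.113,"tz":0,"claw":0.0},{"wx":0,"wy":0,"wz":1.7,"tx":-0.23,"ty":-0.137,"tz":0,"claw":0.0},{"wx":0,"wy":0,"wz":1.7,"tx":-0.26,"ty":-0.155,"tz":0.01,"claw":0.0},{"wx":0,"wy":0,"wz":1.7,"tx":-0.277,"ty":-0.165,"tz":0.022,"claw":0.0}]'
python3 g.py 0.559 -0.012 0.12
```

```text
t: 1.7
ee_pos: [0.5599, -0.0084, 0.2]
orientation: [-2.239, 2.201, 0.003]
force: [-0.3, -0.2, -0.2]
finger_gap: 0.0006
t 1.7 pos [ 0.5599 -0.0084  0.2   ] gap 0.0006301556189640351 F [-0.31 -0.23 -0.23]
shift tool [0.0038 0.001  0.08  ]
turn deg [-0.    0.15  0.24] [[0.017, -1.0, 0.0], [-1.0, -0.017, 0.003], [-0.003, -0.0, -1.0]]
```

```bash
python3 -m handwheel '[{"wx":0,"wy":0.15,"wz":0.2,"tx":0.004,"ty":0.001,"tz":0.02,"claw":0.0},{"wx":0,"wy":0.15,"wz":0.2,"tx":0.004,"ty":0.001,"tz":0.045,"claw":0.0},{"wx":0,"wy":0.15,"wz":0.2,"tx":0.004,"ty":0.001,"tz":0.07,"claw":0.0},{"wx":0,"wy":0.15,"wz":0.2,"tx":0.004,"ty":0.001,"tz":0.09,"claw":0.0},{"wx":0,"wy":0.15,"wz":0.2,"tx":0.004,"ty":0.001,"tz":0.1,"claw":0.0},{"wx":0,"wy":0.15,"wz":0.2,"tx":0.004,"ty":0.001,"tz":0.1,"claw":0.0}]'
python3 g.py 0.559 -0.012 0.083
python3 - <<'E'
from rig import imaging
import cv2
for n,(a,b,c,d) in dict(top=(250,110,400,220),scene=(225,130,390,255)).items():
    p=imaging.read_camera(n)["pixels"][b:d,a:c]
    cv2.imwrite(f"pics/{n}1.png",cv2.resize(p,None,fx=4.5,fy=4.5,interpolation=cv2.INTER_CUBIC)[:,:,::-1])
E
```

```text
t: 2.3
ee_pos: [0.5581, -0.0122, 0.0987]
orientation: [2.235, -2.205, -0.003]
force: [0.6, 0.4, 0.4]
finger_gap: 0.0004
t 2.3 pos [ 0.5581 -0.0122  0.0987] gap 0.0004061246781264324 F [0.57 0.39 0.45]
shift tool [-0.0001 -0.001   0.0157]
turn deg [0.15 0.02 0.04] [[0.014, -1.0, -0.003], [-1.0, -0.014, 0.0], [-0.0, 0.003, -1.0]]
```

View pics/scene1.png

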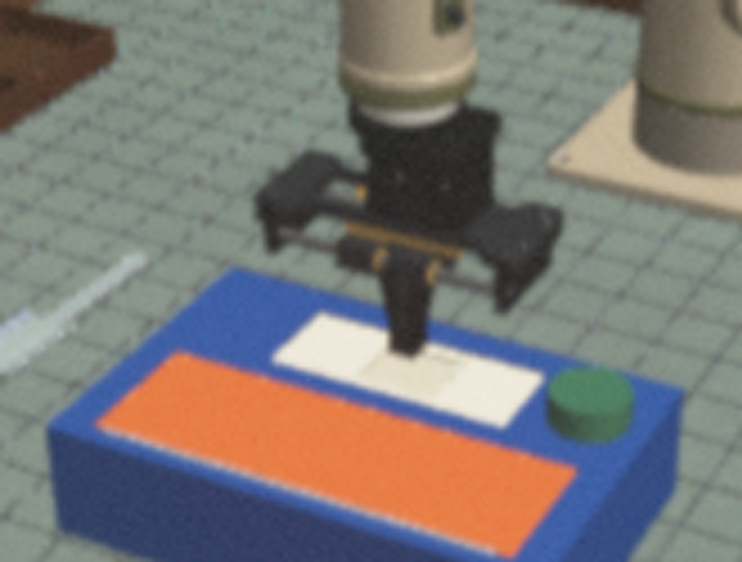

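The closed fingertips (crop about (405,350)) are above the seamed plate, and the tin and lid are clear. I'll descend gently.

```bash
python3 -m handwheel '[{"wx":0,"wy":0,"wz":0,"tx":0,"ty":0,"tz":0.005,"claw":0.0},{"wx":0,"wy":0,"wz":0,"tx":0,"ty":0,"tz":0.01,"claw":0.0},{"wx":0,"wy":0,"wz":0,"tx":0,"ty":0,"tz":0.013,"claw":0.0},{"wx":0,"wy":0,"wz":0,"tx":0,"ty":0,"tz":0.014,"claw":0.0},{"wx":0,"wy":0,"wz":0,"tx":0,"ty":0,"tz":0.015,"claw":0.0},{"wx":0,"wy":0,"wz":0,"tx":0,"ty":0,"tz":0.016,"claw":0.0}]'
python3 -m handwheel '[{"wx":0,"wy":0,"wz":0,"tx":0,"ty":0,"tz":0.001,"claw":0.0},{"wx":0,"wy":0,"wz":0,"tx":0,"ty":0,"tz":0.0015,"claw":0.0},{"wx":0,"wy":0,"wz":0,"tx":0,"ty":0,"tz":0.0015,"claw":0.0}]'
```

```text
t: 3.0
ee_pos: [0.5595, -0.0121, 0.0848]
orientation: [-2.236, 2.206, -0.001]
force: [0.7, -0.5, 0.3]
finger_gap: 0.0004
t: 3.3
ee_pos: [0.5595, -0.0121, 0.0833]
orientation: [-2.236, 2.206, -0.001]
force: [0.4, -0.9, -0.3]
finger_gap: 0.0004
```

```bash
python3 -m handwheel '[{"wx":0,"wy":0,"wz":0,"tx":0,"ty":0,"tz":0.001,"claw":0.0},{"wx":0,"wy":0,"wz":0,"tx":0,"ty":0,"tz":0.002,"claw":0.0},{"wx":0,"wy":0,"wz":0,"tx":0,"ty":0,"tz":0.002,"claw":0.0}]'
python3 -m handwheel '[{"wx":0,"wy":0,"wz":0,"tx":0,"ty":0,"tz":0.001,"claw":0.0},{"wx":0,"wy":0,"wz":0,"tx":0,"ty":0,"tz":0.0015,"claw":0.0},{"wx":0,"wy":0,"wz":0,"tx":0,"ty":0,"tz":0.0015,"claw":0.0}]'
```

```text
t: 3.6
ee_pos: [0.5596, -0.012, 0.0813]
orientation: [-2.236, 2.206, -0.001]
force: [0.6, -0.3, 1.0]
finger_gap: 0.0001
t: 3.9
ee_pos: [0.5596, -0.0121, 0.0799]
orientation: [-2.236, 2.206, -0.001]
force: [-0.2, -0.5, 2.7]
finger_gap: 0.0002
```

The plate gives: the force is a soft 2.7 N at about 1.6 mm below its rest face. I'll press it fully in.

```bash
python3 -m handwheel '[{"wx":0,"wy":0,"wz":0,"tx":0,"ty":0,"tz":0.001,"claw":0.0},{"wx":0,"wy":0,"wz":0,"tx":0,"ty":0,"tz":0.002,"claw":0.0},{"wx":0,"wy":0,"wz":0,"tx":0,"ty":0,"tz":0.003,"claw":0.0},{"wx":0,"wy":0,"wz":0,"tx":0,"ty":0,"tz":0.0035,"claw":0.0},{"wx":0,"wy":0,"wz":0,"tx":0,"ty":0,"tz":0.0035,"claw":0.0}]'
python3 -m handwheel '[{"wx":0,"wy":0,"wz":0,"tx":0,"ty":0,"tz":0.0005,"claw":0.0},{"wx":0,"wy":0,"wz":0,"tx":0,"ty":0,"tz":0.001,"claw":0.0},{"wx":0,"wy":0,"wz":0,"tx":0,"ty":0,"tz":0.001,"claw":0.0}]'
```

```text
t: 4.4
ee_pos: [0.5596, -0.012, 0.0763]
orientation: [-2.236, 2.206, -0.001]
force: [-1.9, 0.0, 4.4]
finger_gap: 0.0007
t: 4.7
ee_pos: [0.5597, -0.0121, 0.0759]
orientation: [-2.236, 2.206, -0.001]
force: [-5.1, -0.9, 9.4]
finger_gap: 0.0008
```

The plate has bottomed: travel has stopped and the force is up to 9.4 N. There is some x force too, so I'll look before lifting.

```bash
python3 - <<'E'
from rig import imaging,env
import cv2
for n,(a,b,c,d) in dict(top=(250,110,400,220),scene=(225,130,390,255)).items():
    p=imaging.read_camera(n)["pixels"][b:d,a:c]
    cv2.imwrite(f"pics/{n}2.png",cv2.resize(p,None,fx=4.5,fy=4.5,interpolation=cv2.INTER_CUBIC)[:,:,::-1])
s=env.read_state();print(s["force"],s["moment"],s["ee_pos"])
E
```

```text
[-4.2286913  -0.74778055  9.36270388] [-0.05986128  1.02299228  0.01182782] [ 0.55966164 -0.01205688  0.07590551]
```

View pics/scene2.png

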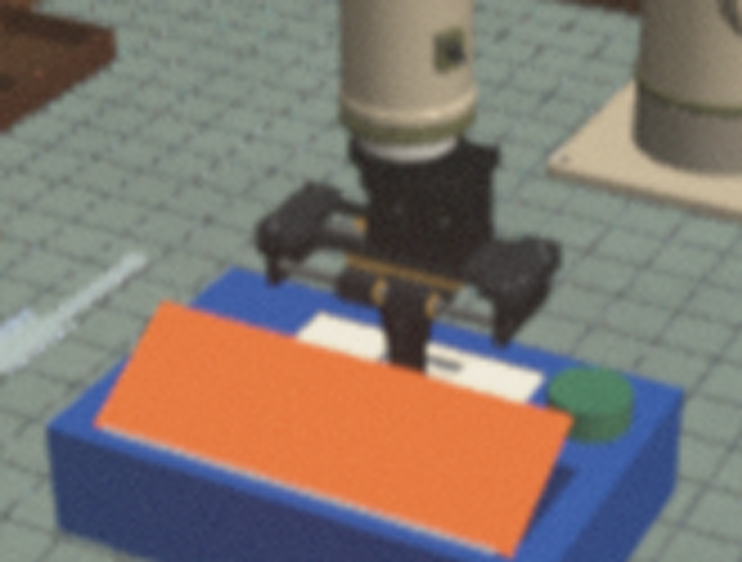

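The lid is up, with its edge along crop (165,300)-(575,415), and it stays clear of the fingers. The x force is friction at the tip. I'll lift straight up, slowly at first so that the plate follows.

```bash
python3 -m handwheel '[{"wx":0,"wy":0,"wz":0,"tx":0,"ty":0,"tz":-0.002,"claw":0.0},{"wx":0,"wy":0,"wz":0,"tx":0,"ty":0,"tz":-0.004,"claw":0.0},{"wx":0,"wy":0,"wz":0,"tx":0,"ty":0,"tz":-0.007,"claw":0.0},{"wx":0,"wy":0,"wz":0,"tx":0,"ty":0,"tz":-0.012,"claw":0.0},{"wx":0,"wy":0,"wz":0,"tx":0,"ty":0,"tz":-0.025,"claw":0.0},{"wx":0,"wy":0,"wz":0,"tx":0,"ty":0,"tz":-0.045,"claw":0.0},{"wx":0,"wy":0,"wz":0,"tx":0,"ty":0,"tz":-0.075,"claw":0.0},{"wx":0,"wy":0,"wz":0,"tx":0,"ty":0,"tz":-0.11,"claw":0.0}]'
python3 -m handwheel '[{"wx":0,"wy":0,"wz":0,"tx":0.01,"ty":0.015,"tz":-0.02,"claw":0.0},{"wx":0,"wy":0,"wz":0,"tx":0.04,"ty":0.035,"tz":-0.03,"claw":0.0},{"wx":0,"wy":0,"wz":0,"tx":0.08,"ty":0.05,"tz":-0.03,"claw":0.0},{"wx":0,"wy":0,"wz":0,"tx":0.12,"ty":0.06,"tz":-0.03,"claw":0.0},{"wx":0,"wy":0,"wz":0,"tx":0.16,"ty":0.07,"tz":-0.03,"claw":0.0},{"wx":0,"wy":0,"wz":0,"tx":0.19,"ty":0.075,"tz":-0.03,"claw":0.0},{"wx":0,"wy":0,"wz":0,"tx":0.2,"ty":0.075,"tz":-0.03,"claw":0.0},{"wx":0,"wy":0,"wz":0,"tx":0.2,"ty":0.075,"tz":-0.03,"claw":0.0}]'
python3 - <<'E'
from rig import imaging,env
import cv2,numpy as np
for n,(a,b,c,d) in dict(top=(250,110,400,220),scene=(225,130,390,255)).items():
    I=imaging.read_camera(n)["pixels"]; p=I[b:d,a:c]; np.save(n+"3.npy",I)
    cv2.imwrite(f"pics/{n}3.png",cv2.resize(p,None,fx=4.5,fy=4.5,interpolation=cv2.INTER_CUBIC)[:,:,::-1])
    I0=np.load(n+"0.npz")["pixels"]; cv2.imwrite(f"pics/{n}diff.png",cv2.absdiff(I,I0))
s=env.read_state();print(s["t"],s["force"],s["qd"],s["ee_pos"])
E
```

```text
t: 5.6
ee_pos: [0.5589, -0.012, 0.1871]
orientation: [-2.237, 2.206, 0.0]
force: [1.3, -0.3, -0.7]
finger_gap: 0.0004
t: 6.4
ee_pos: [0.4866, -0.2142, 0.2176]
orientation: [-2.234, 2.208, -0.001]
force: [0.5, 0.3, -0.6]
finger_gap: 0.0003
6.5 [0.50921198 1.36123187 0.41072636] [-0.01242878 -0.00074958 -0.01041459  0.00703877  0.0022936  -0.00203354
  0.00104156] [ 0.48726445 -0.21148343  0.21746044]
```

View pics/scene3.png

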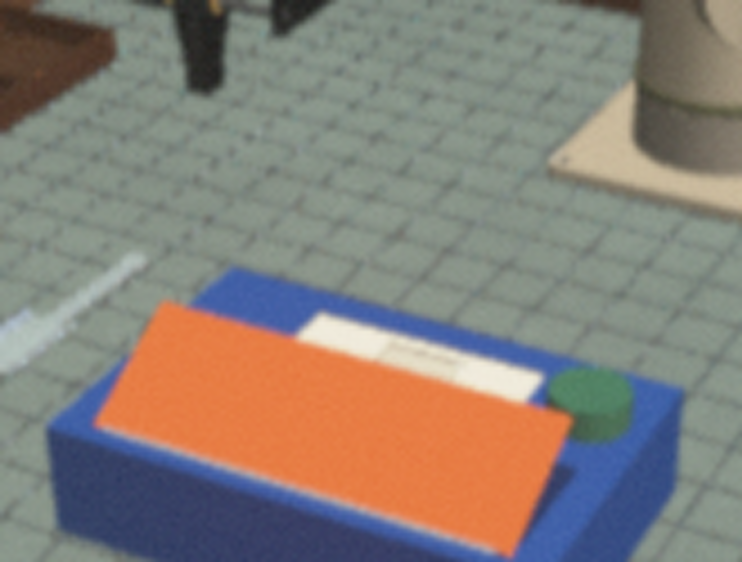

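View pics/top3.png

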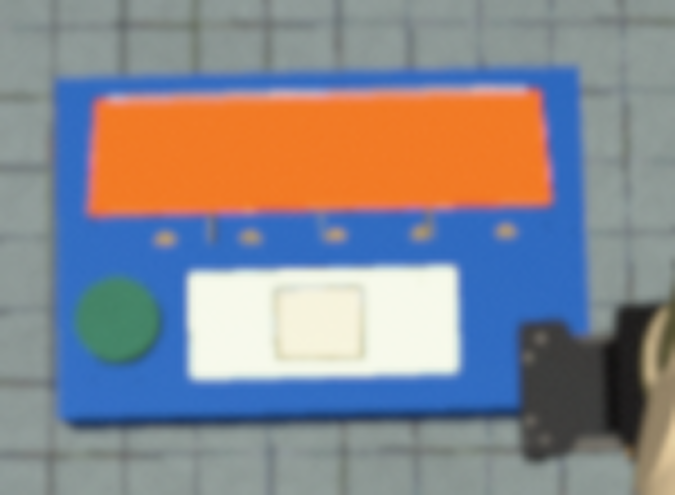

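View pics/topdiff.png

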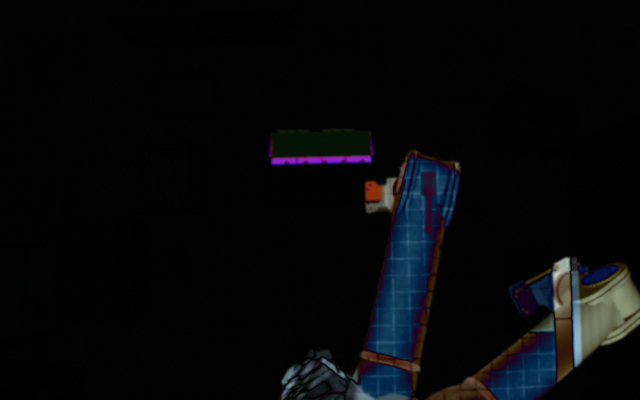

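The lid is up, the plate is flush again, and the difference image shows only the lid and the arm changed (the tin at crop (118,320) has not moved). The hand is clear, so I'm handing in.

```bash
python3 -c "
from rig import ticket;print(ticket.job_done())"
```

```text
the job is handed in; nothing more can be done
None
```

The lid is sprung open, the push plate is back at rest, and the hand is clear. I handed the job in at about 6.5 s; no verdict is reported.

- **Finding the plate:** I found it in the top camera image at about (0.559, -0.012) m. I then lowered the closed fingertips straight onto it. It gave softly, about 2.7 N after 1.6 mm. I did not need to feel along the rest of the strip.
- **Pressing:** I pressed until travel stopped at about 5.6–6 mm, with about 9 N on the tool. The lid sprang up without touching the hand. I then lifted straight up and moved the hand aside to 0.22 m height.
- **Last checks:** The final pictures show the lid up and the plate back in place. Compared with the start, the top view shows only the lid and the arm changed; the arm hid the shoe horn there, but it looked unmoved in the part visible in the scene view. Wrist forces were back to noise.
- **What went wrong or looked odd:** The first move command was refused because it left out some values, and nothing moved. At full press there was a 4–5 N sideways force. The moment matched friction at the fingertips, and the picture showed the lid clear of the fingers.

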